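Stopper the suction jar, draw the vacuum pump to the ring and hold it

ROBOT

A 7-joint arm with a two-finger parallel gripper is mounted at the origin on a cart in front of the work surface, level with it; the furniture and walls round the work are solid. World frame = base frame: x ahead of the robot, y to its left, z up, the work surface at z = 0. Lengths are in m, angles in degrees, forces in N, time in s.
With the tool pointing down it reaches from about 0.425 to 0.875 m from the base axis. Payload 4.7 kg.
Tool frame: the origin (TCP) lies between the finger pads; the fingertips stand env.tip_reach ahead of it and the grasp point (between the pads) lies 2 mm behind it (env.tip_reach is the distance from the TCP to the fingertips, in m); z points along the fingers, y is the line along which they close (so a half turn about z gives the same grasp; the last joint's range is limited). The gripper opens to 87 mm and grips with 3 to 60 N. Pads are 19 mm wide; open, the fingers measure 117 mm over their backs; the gripper's body (75 mm by 190 mm) begins 51 mm behind the grasp point.
Start: joints at [-70.239, 18.392, -4.016, 83.108, 1.295, 78.541, -3.26], TCP at [0.211, 0.615, 0.24] pointing down, gripper open.
Joint ranges: [-163.93, 163.93], [-17.29, 119.83], [-79.2, 71.16], [3.27, 140.29], [-89.18, 269.18], [5.43, 117.66], [-154.24, 154.24]. Speed limits (degrees/s): [147.25, 147.25, 180, 180, 180, 180, 180].

INTERFACE

Orientations are given as [roll, pitch, yaw] about the fixed x, y, z axes, in that order (R = Rz(yaw) Ry(pitch) Rx(roll)).
In Python, from cell import env, viewer, status gives the robot as it stands (env), with the cameras (viewer) and the readings (status).
- The arm moves only by the shell command python3 steer.py 'ROWS' [FORCE]. ROWS is rows parted by semicolons, their numbers by spaces, 1 to 8 of them, each of 5 numbers: dx, dy, dz in m, then a turn about the tool's z in degrees, then the finger opening in m; each row is the pose to reach, as a shift and turn from the pose commanded when the command began, along the tool's axes at that moment; what a row does not reach only later rows make up. A row lasts 1/12 s, in which the tool goes at most 0.0417 m and 7.16 degrees, less where a joint would pass 70% of its speed; a pose out of reach is approached as far as the arm can. The fingers move at their own pace and stop on an object; FORCE is the grip in N (left out, the last holds). Time passes only in rows, so rows that do not move let the fingers close. It prints the time, the measured TCP pose, the force, the opening and the grip force at its end.
- status.get_obs(): the state, without advancing time (a new reading comes with each control period).
- viewer.read_camera(name): name is "scene" or "side" or "wrist"; returns a dict with "color" (420x560x3 uint8, blue, green, red), "fx", "fy", "cx", "cy" (pixels), "world_from_camera" (4x4, takes a point from camera to world coordinates). Camera axes: x right, y down, z forward; pixel columns grow to the right and rows downward; lengths in m; the calibration is good to about 2 mm. A picture is of the moment at which its call begins. There is no depth.
- env.sign_off(): hands the job in; it is judged then, once.
The state is a dict: "time_s": time; "qpos": joint angles; "joint_velocities": joint speeds; "effort": joint torques, N m; "tool_pos": TCP position; "tool_rot": TCP orientation; "force": force on the tool from outside, world axes, zero at the start; "wrist_torque": the same for the moment, N m; "grip_width": finger opening in m; "grasp_force": force on a finger pad.
Only numpy, scipy, OpenCV 4.12 (cv2) and the standard library are available. Lean on these libraries where they do the work, as an engineer would, in place of code of your own. Each camera call takes 0.05 s, during which the arm holds its last target. There are 200 camera calls.

TASK

Leak-check the suction set: put the dark grey rubber stopper upright and fully home in the neck of the jar and let go of it; then take the pump's blue grip with the fingers, draw it out until the black seal in the clear barrel lies under the red ring, and finish still holding it there against its spring, so that the gauge can be read. Do not draw the pump before the jar is closed, do not shift the red ring, and leave the other things where they stand.

Things in the scene. Friction and masses are not known exactly. Their poses are not given: they have to be found in the camera images.
- suction_set: white base plate (94 x 250 x 10 mm) fixed to the worktop, with a clear jar at its +y end and a level hand vacuum pump (clear barrel 42 mm across, axis 55 mm up) pointing to -y. Origin on the worktop under the pump's axis, 105 mm from the jar's axis; y along the pump towards the jar, z up. A small gauge and pipe between them reach 108 mm up; the pump stays below 95 mm. Place and yaw vary
- neck (a point): centre of the rim of the jar's open neck, 135 mm above the worktop. The bore is conical, 30 mm across at the rim and narrowing to 24.6 mm at 30 mm depth; the rim is 39 mm across outside. Axes as the suction set's
- stopper: loose dark grey rubber stopper, 50 g, standing on its narrow end: a conical plug (21 mm across at the foot, 26 mm at 26 mm height) below a straight ribbed head (35 mm across, 26 to 54 mm height). Origin at the centre of the foot, z up. Grip the head; fingertips must stay above its underside or they meet the jar's rim
- shoulder (a point): centre of the underside of the stopper's head, 26 mm above its foot; fully home it lies on the jar's rim, in the plane and on the axis of point neck (about 2 mm of play sideways)
- piston (a joint): how far the pump is drawn out, m: 0 fully in (as it starts), end stop at 0.080; grows as the grip moves along the suction set's -y. A return spring pulls it back in: about 3 N at 0, 150 N/m more, so 9 to 12 N at the ring; let go, it flies back in. The gauge's needle follows it
- grip (a point): middle of the blue grip bar of the pump's D-handle, on the pump's axis, 55 mm up. Bar 14 mm thick, 62 mm long, level along the suction set's x. Behind it (+y) a free opening: 45 mm along y to a steel cross bar, 63 mm between side arms. One finger goes down into the opening, one outside, closing along the set's y; keep the inner finger's back within 45 mm of the bar's middle
- seal (a point): middle of the black piston seal seen inside the clear barrel, on the pump's axis; the seal is 14 mm long and moves with the grip. Axes as the suction set's
- mark (a point): centre of the red ring (4 mm wide, 49 mm across, with a small tab on top) round the barrel, on the pump's axis: the mark. Set at 40 to 60 mm from the seal's starting place along the suction set's -y; it is stiff and stays where it is set. Axes as the suction set's
- vial_1: bystander: red-capped glass vial, 21 mm across, 44 mm tall; origin at the middle of its underside
- vial_2: bystander: blue-capped glass vial, 24 mm across, 51 mm tall; origin at the middle of its underside
- vial_3: bystander: green-capped glass vial, 26 mm across, 39 mm tall; origin at the middle of its underside
- syringe_10: bystander: clear syringe lying down, 121 mm long, 28 mm wide; origin at the middle of its underside
- chlor: bystander: clear bottle with a red cap, 42 mm across, 88 mm tall; origin at the middle of its underside
- swab_box: bystander: white and blue carton, 55 x 100 x 45 mm; origin at the middle of its underside

How it is judged:
By the outcome, as a careful person would: the job done as asked, in the order asked, and still so for the second after the job is handed in, while the arm keeps its last pose, push and grip.
It also fails if it takes over 51 s, if anything falls off the work surface, if the arm or the gripper's body presses on something with over 40 N, if the wrist force passes 120 N, or if a joint passes its speed limit or range.

## Working session

There is one attempt and no reset: what is moved stays moved. The work goes in short steps, Python scripts to look and compute and a shell command to move; the robot and the scene stay as the last step left them, time stands still between calls to the robot, and variables do not carry over. Pictures are saved under pics/ and viewed, at most 10 in all, crops included, and the job is handed in when it is done.

```bash
ls; mkdir -p pics
python3 - <<'E'
from cell import env, viewer, status
import cv2,numpy as np
o=status.get_obs(); print(o['tool_pos'],o['tool_rot'],o['grip_width'],env.tip_reach,o['time_s'])
for n in ['scene','side']:
    c=viewer.read_camera(n); cv2.imwrite(f'pics/{n}0.png',c['color']); print(n,c['fx'],c['fy'],c['cx'],c['cy'],np.round(c['world_from_camera'],4).tolist())
E
```

```text
cell.py
pics
steer.py
[0.21101507 0.61425358 0.23846121] [-1.79890775e+02  6.82517042e-03  1.61044614e+02] 0.08710080036647572 0.017 0.0
scene 392.8102096467729 392.8102096467729 277.2531253094119 210.38323311996444 [[-0.7801, -0.4483, 0.4364, 0.1525], [-0.6255, 0.5462, -0.5571, 0.3138], [0.0114, -0.7076, -0.7065, 0.7794], [0.0, 0.0, 0.0, 1.0]]
side 390.17850568806756 390.17850568806756 278.6004004045569 210.74893700973917 [[0.9651, -0.148, 0.2159, 0.3597], [-0.2617, -0.524, 0.8105, -1.0297], [-0.0068, -0.8387, -0.5445, 0.6276], [0.0, 0.0, 0.0, 1.0]]
```

View pics/scene0.png

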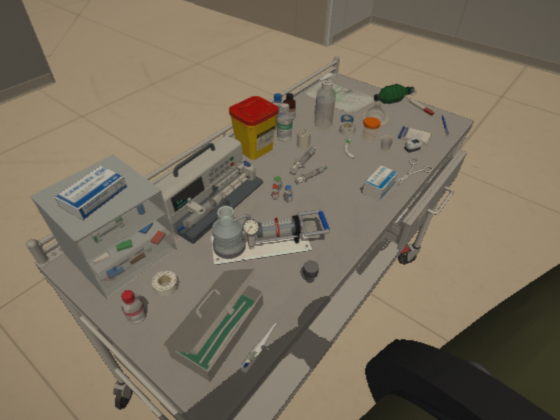

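View pics/side0.png

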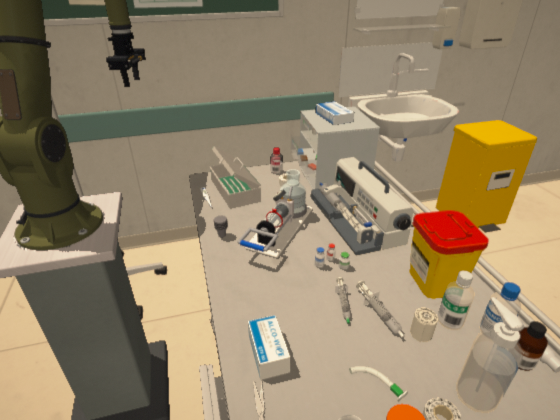

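The scene view shows the jar at (228,230), the red ring near (278,226), the blue grip near (322,222) and the stopper at (311,270). In the side view the stopper is at (221,226) and the grip at (255,245). I'll zoom in on both.

Run:
```python
import cv2,numpy as np
a=cv2.imread('pics/scene0.png')[195:290,200:340]; b=cv2.imread('pics/side0.png')[165:270,200:340]
a=cv2.resize(a,None,fx=5,fy=5,interpolation=cv2.INTER_CUBIC); b=cv2.resize(b,None,fx=5,fy=5,interpolation=cv2.INTER_CUBIC)
cv2.imwrite('pics/sz.png',a);cv2.imwrite('pics/dz.png',b)
```

```text
(no output)
```

View pics/sz.png

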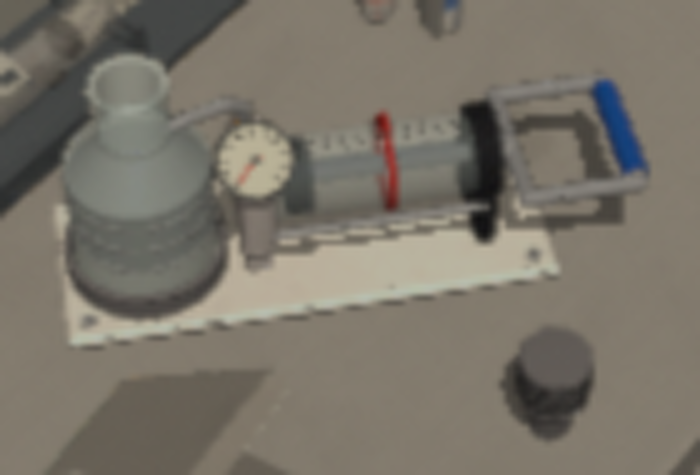

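View pics/dz.png

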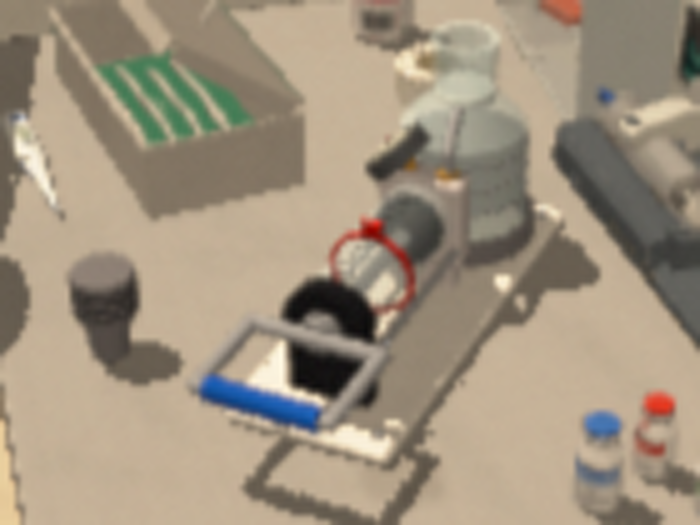

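Scene crop: rim centre (129,81), stopper top (556,358), grip (620,127), ring (388,163). Side crop: rim (466,45), stopper top (103,273), grip (261,400), ring (372,270). Next I triangulate these.

```bash
cat > h.py <<'E'
import numpy as np, cv2
def ray(c,p):
    M=c['world_from_camera']; d=M[:3,:3]@np.array([(p[0]-c['cx'])/c['fx'],(p[1]-c['cy'])/c['fy'],1]); return M[:3,3],d/np.linalg.norm(d)
def onz(c,p,z):
    o,d=ray(c,p); return o+d*(z-o[2])/d[2]
def tri(prs):
    A=[];b=[]
    for c,p in prs:
        o,d=ray(c,p); P=np.eye(3)-np.outer(d,d); A.append(P); b.append(P@o)
    return np.linalg.lstsq(np.vstack(A),np.hstack(b),rcond=None)[0]
def blue(img,roi):
    h=cv2.cvtColor(img,cv2.COLOR_BGR2HSV); m=cv2.inRange(h,(105,150,60),(130,255,255))
    k=np.zeros_like(m);x0,y0,x1,y1=roi;k[y0:y1,x0:x1]=m[y0:y1,x0:x1]
    ys,xs=np.nonzero(k); return np.array([xs.mean(),ys.mean()]),len(xs)
E
python3 - <<'E'
from cell import env, viewer, status
from h import *
S=viewer.read_camera('scene');D=viewer.read_camera('side')
s=lambda x,y:((x+.5)/5-.5+200,(y+.5)/5-.5+195)
d=lambda x,y:((x+.5)/5-.5+200,(y+.5)/5-.5+165)
np.set_printoptions(precision=4,suppress=True)
pts={'neck':(s(129,81),d(466,45),.135),'stop':(s(556,358),d(103,273),.054),'ring':(s(388,163),d(372,270),.055)}
bs,n1=blue(S['color'],(310,205,335,235));bd,n2=blue(D['color'],(235,235,270,255));print(n1,n2)
pts['grip']=(bs,bd,.055)
for k,(a,b,z) in pts.items(): print(k,tri([(S,a),(D,b)]),onz(S,a,z),onz(D,b,z))
print('plate',onz(S,s(72,337),.01),onz(S,s(556,267),.01),onz(D,d(390,456),.01),onz(D,d(555,212),.01))
E
```

```text
63 86
neck [ 0.6442 -0.1195  0.1309] [ 0.6425 -0.1171  0.135 ] [ 0.6406 -0.1282  0.135 ]
stop [ 0.4296 -0.1682  0.0503] [ 0.428  -0.1658  0.054 ] [ 0.4294 -0.1736  0.054 ]
ring [ 0.5642 -0.2112  0.0549] [ 0.5628 -0.2109  0.055 ] [ 0.5653 -0.2105  0.055 ]
grip [ 0.4867 -0.304   0.0552] [ 0.4882 -0.3045  0.055 ] [ 0.4855 -0.3044  0.055 ]
plate [ 0.6356 -0.0555  0.01  ] [ 0.4777 -0.2416  0.01  ] [ 0.5488 -0.3068  0.01  ] [ 0.7007 -0.1165  0.01  ]
```

```bash
cat >> h.py <<'E'
from scipy.spatial.transform import Rotation as R
def go(o,tgt,yaw=None):
    r=R.from_euler('xyz',o['tool_rot'],degrees=True); s=r.inv().apply(np.array(tgt)-o['tool_pos'])
    t=0 if yaw is None else -((yaw-o['tool_rot'][2]+180)%360-180)
    print('at',np.round(o['tool_pos'],4),np.round(o['tool_rot'],2),'shift',np.round(s,4),'turn',round(t,2),'rows',np.ceil(max(np.linalg.norm(s)/.0417,abs(t)/7.16)),'t',round(o['time_s'],2),'F',np.round(o['force'],1),'w',round(o['grip_width'],4))
E
python3 - <<'E'
from cell import env, viewer, status
from h import *
S=viewer.read_camera('scene')
np.set_printoptions(precision=3,suppress=True)
for n,p in {'cab':(174,245),'cab2':(90,300),'tray':(180,370),'tray2':(262,300),'redbot':(133,318)}.items(): print(n,onz(S,p,0))
o=status.get_obs();go(o,(.55,.33,.33));go(o,(.60,.12,.30))
E
python3 steer.py '-0.037 -0.014 -0.011 0 0.087; -0.075 -0.029 -0.022 0 0.087; -0.112 -0.043 -0.033 0 0.087; -0.150 -0.058 -0.044 0 0.087; -0.188 -0.072 -0.055 0 0.087; -0.225 -0.087 -0.066 0 0.087; -0.262 -0.101 -0.077 0 0.087; -0.300 -0.116 -0.088 0 0.087'
python3 - <<'E'
from cell import env, viewer, status
from h import *
o=status.get_obs();go(o,(.52,.20,.33));print(o['qpos'])
E
```

```text
time_s: 0.92
tool_pos: [0.4578, 0.4066, 0.3281]
tool_rot: [180.0, 0.0, 161.1]
force: [0.6, 0.6, -0.3]
grip_width: 0.0872
grasp_force: 0.0
at [0.4578 0.4066 0.3281] [1.7997e+02 1.0000e-02 1.6105e+02] shift [-0.1259 -0.1752 -0.0019] turn 0 rows 6.0 t 0.92 F [ 0.6  0.6 -0.3] w 0.0872
[-49.57377344  12.14396397   6.61896252  80.98018424  -1.39910293
  86.92499856  28.02751442]
```

```bash
python3 steer.py '-0.018 -0.034 0 3 0.087; -0.036 -0.068 0 6 0.087; -0.054 -0.102 0 9 0.087; -0.072 -0.136 0 12 0.087; -0.090 -0.170 0 15 0.087; -0.108 -0.204 0 18 0.087; -0.126 -0.238 0 21 0.087; -0.126 -0.250 0 21.4 0.087'
python3 - <<'E'
from cell import env, viewer, status
from h import *
o=status.get_obs();go(o,(.44,-.155,.24),139.7);print(o['qpos'])
E
```

```text
time_s: 1.58
tool_pos: [0.4962, 0.1229, 0.3278]
tool_rot: [-180.0, 0.2, 139.0]
force: [0.0, -0.7, -1.2]
grip_width: 0.0867
grasp_force: 0.0
at [0.4962 0.1229 0.3278] [-1.7996e+02  1.7000e-01  1.3897e+02] shift [-0.1398 -0.2465  0.0884] turn -0.73 rows 8.0 t 1.58 F [ 0.  -0.7 -1.2] w 0.0867
[-35.89805934  -0.85538223  18.75483429  95.02943664   0.44150989
  85.73090829  31.78949874]
```

```bash
python3 steer.py '-0.019 -0.034 0.010 0 0.087; -0.038 -0.068 0.02 0 0.087; -0.057 -0.102 0.030 0 0.087; -0.076 -0.136 0.04 0 0.087; -0.095 -0.170 0.05 0 0.087; -0.114 -0.204 0.07 0 0.087; -0.132 -0.236 0.088 0 0.087; -0.140 -0.246 0.088 0 0.087'
python3 - <<'E'
from cell import env, viewer, status
from h import *
o=status.get_obs();go(o,(.429,-.168,.15),139.7);print(o['qpos'])
W=viewer.read_camera('wrist');cv2.imwrite('pics/w1.png',W['color']);print(W['world_from_camera'].round(3).tolist(),W['fx'])
E
```

```text
time_s: 2.25
tool_pos: [0.4381, -0.1526, 0.2365]
tool_rot: [-179.8, -0.2, 139.3]
force: [-0.8, -0.7, 0.4]
grip_width: 0.087
grasp_force: 0.0
at [ 0.4381 -0.1526  0.2365] [-179.81   -0.18  139.26] shift [-0.0034 -0.0174  0.0866] turn -0.44 rows 3.0 t 2.25 F [-0.8 -0.7  0.4] w 0.087
[-22.35217771  -6.58467179  35.91727914 109.50758005   4.06232825
  76.11553157  61.65673386]
[[0.653, 0.735, 0.185, 0.386], [0.757, -0.632, -0.164, -0.109], [-0.003, 0.247, -0.969, 0.382], [0.0, 0.0, 0.0, 1.0]] 314.93728584685687
```

View pics/w1.png

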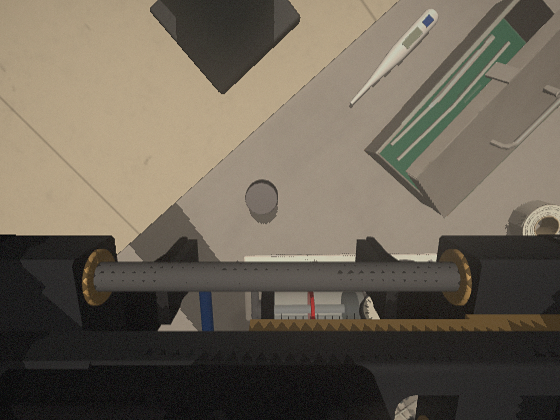

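The wrist view shows the stopper's head as a disc at about (262,196), clear of everything else. I'll measure its centre from there.

Run:
```python
from cell import env, viewer, status
from h import *
W=viewer.read_camera('wrist');g=cv2.medianBlur(W['color'],3)[170:235,235:290].max(2)
for y in (16,22,28,36,44,50): print(y+170,g[y,::2])
m=cv2.inRange(g,60,98).astype(np.uint8)
c=cv2.HoughCircles(g,cv2.HOUGH_GRADIENT,1,20,param1=60,param2=12,minRadius=12,maxRadius=22)
print(c)
for p in [(262,196)]+([(c[0,0,0]+235,c[0,0,1]+170)] if c is not None else []): print(onz(W,p,.054))
```

```text
186 [158 159 159 159 159 159 158 104 123 124 124 124 123 124 125 125 123 125
 122  75  65 159 158 158 158 158 157 157]
192 [158 158 159 159 160 119 121 122 123 123 122 121 123 122 122 123 122 122
 122 123 123  95 160 158 158 157 157 159]
198 [157 156 156 155 157 117 121 121 121 122 122 123 121 122 122 122 122 122
 122 121 121 120 159 158 157 157 159 159]
206 [157 156 155 155 155 154 155 116 120 121 120 122 121 121 121 121 120 120
 120 102 100 118 158 157 157 158 158 157]
214 [156 156 154 153 153 153 154 155 145  98 100 101 100  99 100 101 100  99
 100 100 100 158 158 157 157 158 158 159]
220 [156 153 152 153 153 153 154 156 157 157 158 146 100  99  99  99  99  99
 157 157 157 157 157 159 159 158 157 157]
[[[25.5 23.5 16.9]]]
[ 0.42910927 -0.16795831  0.054     ]
[ 0.42602876 -0.1673654   0.054     ]
```

Run:
```python
from cell import env, viewer, status
from h import *
W=viewer.read_camera('wrist');g=cv2.medianBlur(W['color'],3)[170:235,235:290].max(2)
m=cv2.inRange(g,112,132);m=cv2.morphologyEx(m,cv2.MORPH_OPEN,np.ones((5,5)))
n=max(cv2.findContours(m,0,1)[0],key=cv2.contourArea)
e=cv2.fitEllipse(cv2.convexHull(n));print(e)
p=onz(W,(e[0][0]+235,e[0][1]+170),.054);print(p)
o=status.get_obs();go(o,(p[0],p[1],.10),139.7);go(o,(p[0],p[1],.048),139.7)
```

```text
((22.25424575805664, 26.761898040771484), (29.600791931152344, 31.23267936706543), 85.43970489501953)
[ 0.42822386 -0.16938081  0.054     ]
at [ 0.4416 -0.1482  0.2393] [ 1.7996e+02 -2.0000e-02  1.3947e+02] shift [-0.0036 -0.0249  0.1393] turn -0.23 rows 4.0 t 2.4 F [-0.6  0.8  0.5] w 0.0872
at [ 0.4416 -0.1482  0.2393] [ 1.7996e+02 -2.0000e-02  1.3947e+02] shift [-0.0036 -0.0249  0.1913] turn -0.23 rows 5.0 t 2.4 F [-0.6  0.8  0.5] w 0.0872
```

```bash
python3 steer.py '-0.004 -0.025 0.03 0 0.087; -0.004 -0.025 0.07 0 0.087; -0.004 -0.025 0.11 0 0.087; -0.004 -0.025 0.14 0 0.087; -0.004 -0.025 0.16 0 0.087; -0.004 -0.025 0.18 0 0.087; -0.004 -0.025 0.191 0 0.087; -0.004 -0.025 0.191 0 0.087'
python3 steer.py '0 0 0 0 0.030; 0 0 0 0 0.030; 0 0 0 0 0.030; 0 0 0 0 0.03; 0 0 0 0 0.03; 0 0 0 0 0.03' 20
python3 - <<'E'
from cell import env, viewer, status
from h import *
o=status.get_obs();go(o,(.6425,-.1195,.22),139.7)
E
```

```text
time_s: 3.07
tool_pos: [0.4279, -0.1672, 0.0465]
tool_rot: [-179.9, -0.2, 139.8]
force: [-1.0, 0.3, 1.2]
grip_width: 0.0865
grasp_force: 0.0
time_s: 3.57
tool_pos: [0.4293, -0.1691, 0.0489]
tool_rot: [179.9, 0.0, 139.6]
force: [-0.1, -1.2, -0.1]
grip_width: 0.0548
grasp_force: 0.0
at [ 0.4293 -0.1691  0.0489] [1.7995e+02 4.0000e-02 1.3964e+02] shift [-0.1305  0.176  -0.1709] turn -0.06 rows 7.0 t 3.57 F [-0.1 -1.2 -0.1] w 0.0548
```

```bash
python3 steer.py '0 0 0 0 0.030; 0 0 0 0 0.030; 0 0 0 0 0.030; 0 0 0 0 0.03; 0 0 0 0 0.03; 0 0 0 0 0.03; 0 0 0 0 0.03' 25
python3 steer.py '0 0 -0.02 0 0.030; 0 0 -0.06 0 0.030; 0 0 -0.10 0 0.03; 0 0 -0.14 0 0.03; 0 0 -0.18 0 0.03; 0 0 -0.19 0 0.03; 0 0 -0.19 0 0.03; 0 0 -0.19 0 0.03'
python3 - <<'E'
from cell import env, viewer, status
from h import *
o=status.get_obs();go(o,(.6425,-.1195,.24),139.7)
for n in ['scene','side']:
    c=viewer.read_camera(n); cv2.imwrite(f'pics/{n}1.png',c['color'])
E
```

```text
time_s: 4.15
tool_pos: [0.4289, -0.169, 0.0483]
tool_rot: [180.0, -0.0, 139.6]
force: [-0.3, 0.2, 0.8]
grip_width: 0.0342
grasp_force: 24.9
time_s: 4.82
tool_pos: [0.4289, -0.1689, 0.2381]
tool_rot: [180.0, 0.0, 139.7]
force: [0.4, -0.2, -1.5]
grip_width: 0.0343
grasp_force: 24.9
at [ 0.4289 -0.1689  0.2381] [179.96   0.   139.65] shift [-0.1308  0.176  -0.0018] turn -0.05 rows 6.0 t 4.82 F [ 0.4 -0.2 -1.5] w 0.0343
```

```bash
python3 steer.py '-0.015 0.020 0 0 0.03; -0.037 0.05 0 0 0.03; -0.06 0.08 0 0 0.03; -0.082 0.11 0 0 0.03; -0.104 0.14 0 0 0.03; -0.12 0.162 0 0 0.03; -0.131 0.176 0 0 0.03; -0.131 0.176 0 0 0.03'
python3 steer.py '0 0 0.01 0 0.03; 0 0 0.03 0 0.03; 0 0 0.03 0 0.03; 0 0 0.03 0 0.03'
python3 - <<'E'
from cell import env, viewer, status
from h import *
o=status.get_obs();go(o,(.6425,-.1195,.18),139.7)
ims=[]
for n,(x,y) in {'scene':(185,150),'side':(255,130)}.items():
    c=viewer.read_camera(n); cv2.imwrite(f'pics/{n}2.png',c['color']);ims.append(cv2.resize(c['color'][y:y+100,x:x+80],None,fx=5,fy=5,interpolation=cv2.INTER_CUBIC))
cv2.imwrite('pics/z2.png',np.hstack(ims))
E
```

```text
time_s: 5.58
tool_pos: [0.6447, -0.1172, 0.234]
tool_rot: [-179.8, -0.2, 139.8]
force: [-1.3, 0.1, -0.6]
grip_width: 0.0344
grasp_force: 24.9
time_s: 5.92
tool_pos: [0.6403, -0.1202, 0.2063]
tool_rot: [-179.9, -0.2, 139.6]
force: [0.0, 0.6, 0.6]
grip_width: 0.0345
grasp_force: 24.9
at [ 0.6403 -0.1202  0.2063] [-179.86   -0.22  139.56] shift [-0.0013  0.002   0.0262] turn -0.14 rows 1.0 t 5.92 F [0.  0.6 0.6] w 0.0345
```

View pics/z2.png

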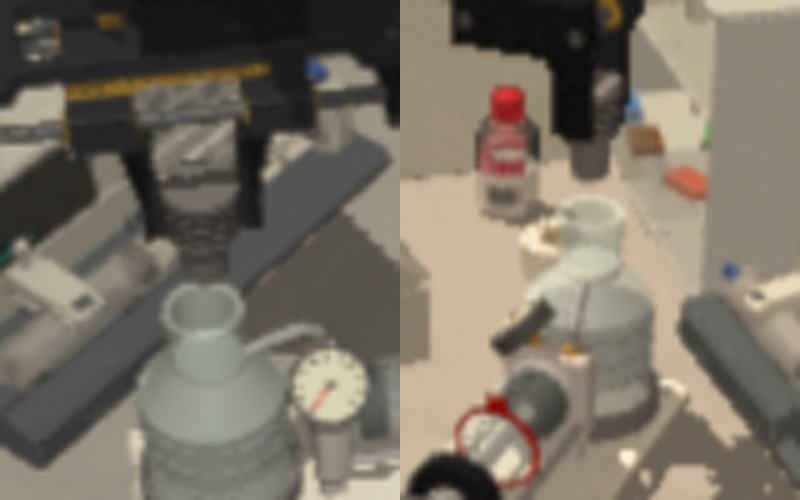

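The stopper hangs over the rim. Scene crop: foot centre (208,269), rim centre (204,312). Side crop: foot (590,168), rim (590,221). I'll compare both against the same cameras.

Run:
```python
from cell import env, viewer, status
from h import *
np.set_printoptions(precision=4,suppress=True)
S=viewer.read_camera('scene');D=viewer.read_camera('side')
s=lambda x,y:((x+.5)/5-.5+185,(y+.5)/5-.5+150)
d=lambda x,y:((x-400+.5)/5-.5+255,(y+.5)/5-.5+130)
o=status.get_obs();t=o['tool_pos']
def proj(c,P):
    q=np.linalg.inv(c['world_from_camera'])@np.r_[P,1];return np.array([q[0]/q[2]*c['fx']+c['cx'],q[1]/q[2]*c['fy']+c['cy']])
print(tri([(S,s(208,269)),(D,d(590,168))]),tri([(S,s(204,312)),(D,d(590,221))]))
f=t-[0,0,.048]
for c,k,off in((S,s,(185,150,0)),(D,d,(255,130,400))):
    for P in (f,(.6425,-.1195,.135)):
        q=proj(c,P);print((q-off[:2]+.5)*5-.5+[off[2],0],end=' ')
print();go(o,(.6425,-.1195,.18),139.7)
```

```text
[ 0.6409 -0.1191  0.1604] [ 0.6436 -0.118   0.1292]
[203.3465 260.9043] [207.5867 303.208 ] [591.0965 169.0436] [589.6409 212.4932] 
at [ 0.6428 -0.1201  0.2095] [179.93   0.07 139.62] shift [0.0006 0.0002 0.0295] turn -0.08 rows 1.0 t 6.12 F [-0.9  0.1  0.6] w 0.0342
```

```bash
python3 steer.py '0.0007 0.001 0.01 0 0.03; 0.0007 0.001 0.02 0 0.03; 0.0007 0.001 0.028 0 0.03; 0.0007 0.001 0.033 0 0.03; 0.0007 0.001 0.036 0 0.03; 0.0007 0.001 0.036 0 0.03'
python3 steer.py '0 0 0.004 0 0.03; 0 0 0.008 0 0.03; 0 0 0.011 0 0.03; 0 0 0.011 0 0.03; 0 0 0.011 0 0.03'
python3 - <<'E'
from cell import env, viewer, status
from h import *
o=status.get_obs();go(o,(.643,-.1188,.157),139.7)
E
```

```text
time_s: 6.62
tool_pos: [0.6422, -0.1184, 0.1711]
tool_rot: [-179.9, -0.1, 139.6]
force: [-0.6, -0.5, -0.2]
grip_width: 0.0344
grasp_force: 24.9
time_s: 7.03
tool_pos: [0.6427, -0.1185, 0.1612]
tool_rot: [-180.0, -0.0, 139.6]
force: [0.3, 0.6, -0.5]
grip_width: 0.0344
grasp_force: 24.9
at [ 0.6427 -0.1185  0.1612] [-1.7999e+02 -1.0000e-02  1.3965e+02] shift [-0.0004 -0.      0.0042] turn -0.05 rows 1.0 t 7.03 F [ 0.3  0.6 -0.5] w 0.0344
```

No contact yet with 4 mm left to go, so I continue down until it seats.

```bash
python3 steer.py '0 0 0.002 0 0.03; 0 0 0.004 0 0.03; 0 0 0.005 0 0.03; 0 0 0.005 0 0.03; 0 0 0.005 0 0.03'
python3 steer.py '0 0 0.001 0 0.03; 0 0 0.002 0 0.03; 0 0 0.002 0 0.03; 0 0 0.002 0 0.03'
```

```text
time_s: 7.45
tool_pos: [0.6431, -0.1186, 0.1574]
tool_rot: [180.0, 0.0, 139.6]
force: [-1.5, 0.2, 5.7]
grip_width: 0.0343
grasp_force: 24.9
time_s: 7.78
tool_pos: [0.6435, -0.1187, 0.157]
tool_rot: [179.9, 0.1, 139.7]
force: [-3.8, 1.3, 11.6]
grip_width: 0.0342
grasp_force: 25.0
```

```bash
python3 steer.py '0 0 -0.002 0 0.07; 0 0 -0.002 0 0.07; 0 0 -0.002 0 0.07; 0 0 -0.002 0 0.07; 0 0 -0.002 0 0.07; 0 0 -0.002 0 0.07'
python3 steer.py '0 0 -0.01 0 0.07; 0 0 -0.04 0 0.07; 0 0 -0.08 0 0.07; 0 0 -0.10 0 0.07; 0 0 -0.10 0 0.07'
python3 - <<'E'
from cell import env, viewer, status
from h import *
o=status.get_obs();go(o,(.487,-.304,.20),139.7)
ims=[]
for n,(x,y) in {'scene':(185,170),'side':(260,150)}.items():
    c=viewer.read_camera(n); ims.append(cv2.resize(c['color'][y:y+80,x:x+80],None,fx=5,fy=5,interpolation=cv2.INTER_CUBIC))
cv2.imwrite('pics/z3.png',np.hstack(ims))
E
```

```text
time_s: 8.28
tool_pos: [0.6426, -0.1185, 0.1559]
tool_rot: [-180.0, -0.0, 139.6]
force: [0.0, 0.1, 0.1]
grip_width: 0.0652
grasp_force: 0.0
time_s: 8.7
tool_pos: [0.6454, -0.1197, 0.2633]
tool_rot: [179.7, 0.5, 139.6]
force: [0.1, 0.1, 0.3]
grip_width: 0.0701
grasp_force: 0.0
at [ 0.6454 -0.1197  0.2633] [179.67   0.49 139.63] shift [ 0.0019 -0.2433  0.0619] turn -0.07 rows 7.0 t 8.7 F [0.1 0.1 0.3] w 0.0701
```

View pics/z3.png

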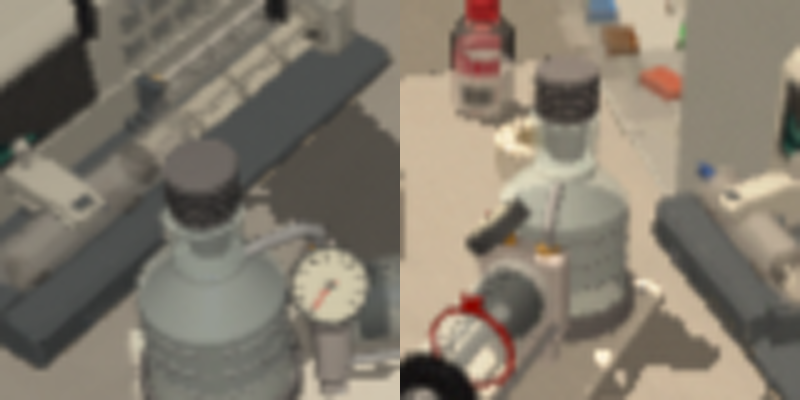

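The stopper sits upright with its head on the rim: scene crop top (201,167), side crop (568,75). On to the pump grip, with the fingers opened only 42 mm.

```bash
python3 steer.py '0.001 -0.03 0 0 0.042; 0.002 -0.07 0 0 0.042; 0.002 -0.11 0 0 0.042; 0.002 -0.15 0 0 0.042; 0.002 -0.19 0.02 0 0.042; 0.002 -0.22 0.05 0 0.042; 0.002 -0.243 0.08 0 0.042; 0.002 -0.243 0.10 0 0.042'
python3 steer.py '0 0 0 0 0.042; 0 0 0 0 0.042; 0 0 0 0 0.042'
python3 - <<'E'
from cell import env, viewer, status
from h import *
np.set_printoptions(precision=4,suppress=True)
o=status.get_obs();go(o,(.487,-.304,.056),139.7)
S=viewer.read_camera('scene');D=viewer.read_camera('side')
s=lambda x,y:((x+.5)/5-.5+185,(y+.5)/5-.5+170)
d=lambda x,y:((x-400+.5)/5-.5+260,(y+.5)/5-.5+150)
print('stopper top',tri([(S,s(201,167)),(D,d(568,75))]))
W=viewer.read_camera('wrist');cv2.imwrite('pics/w2.png',W['color'])
b,n=blue(W['color'],(0,0,560,420));print(b,n,onz(W,b,.062))
E
```

```text
time_s: 9.47
tool_pos: [0.4769, -0.3069, 0.1529]
tool_rot: [-179.8, -0.3, 139.1]
force: [-0.4, 0.2, -0.4]
grip_width: 0.0423
grasp_force: 0.0
time_s: 9.72
tool_pos: [0.4852, -0.3016, 0.157]
tool_rot: [180.0, 0.0, 139.8]
force: [0.1, 0.5, 1.1]
grip_width: 0.0422
grasp_force: 0.0
at [ 0.4852 -0.3016  0.157 ] [179.98   0.04 139.75] shift [-0.0029 -0.0007  0.101 ] turn 0.05 rows 3.0 t 9.72 F [0.1 0.5 1.1] w 0.0422
stopper top [ 0.6441 -0.1194  0.1574]
[nan nan] 0 [nan nan nan]h.py:14: RuntimeWarning: Mean of empty slice.
  ys,xs=np.nonzero(k); return np.array([xs.mean(),ys.mean()]),len(xs)
  ret = ret.dtype.type(ret / rcount)
```

View pics/w2.png

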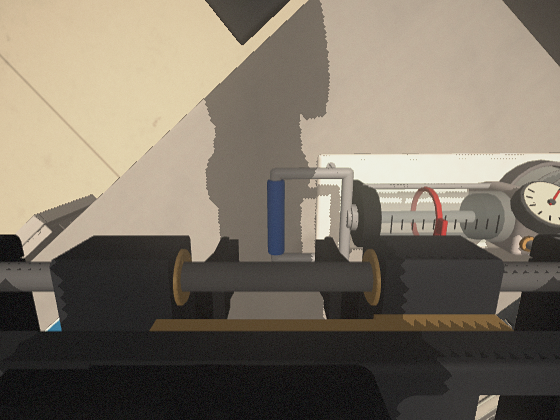

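The wrist view shows the blue bar centred at (276,217) between the fingers (columns 228 and 330), the cross bar at column 347, and the ring near (430,212).

Run:
```python
from cell import env, viewer, status
from h import *
np.set_printoptions(precision=4,suppress=True)
W=viewer.read_camera('wrist');S=viewer.read_camera('scene')
h=cv2.cvtColor(W['color'],cv2.COLOR_BGR2HSV);print(h[217,276])
g=onz(W,(275.5,216.5),.06);print('grip',g)
s=lambda x,y:((x+.5)/5-.5+200,(y+.5)/5-.5+195)
u=np.array([.647,.762,0])
r=onz(S,s(388,163),.055);q=onz(S,s(299,176),.055);print('ring',r,'seal',q,'d',(q-r)@u)
o=status.get_obs();go(o,(g[0],g[1],.056),139.7)
```

```text
[111 108  99]
grip [ 0.4846 -0.3041  0.06  ]
ring [ 0.5628 -0.2109  0.055 ] seal [ 0.5916 -0.176   0.055 ] d 0.04517436494640307
at [ 0.4851 -0.3021  0.1574] [179.96   0.1  139.73] shift [-0.0007 -0.0019  0.1014] turn 0.03 rows 3.0 t 9.97 F [0.1 0.5 0.7] w 0.0422
```

```bash
python3 steer.py '-0.0015 -0.0015 0.02 0 0.042; -0.0015 -0.0015 0.05 0 0.042; -0.0015 -0.0015 0.075 0 0.042; -0.0015 -0.0015 0.09 0 0.042; -0.0015 -0.0015 0.1015 0 0.042; -0.0015 -0.0015 0.1015 0 0.042'
python3 steer.py '0 0 0 0 0.005; 0 0 0 0 0.005; 0 0 0 0 0.005; 0 0 0 0 0.005; 0 0 0 0 0.005; 0 0 0 0 0.005; 0 0 0 0 0.005; 0 0 0 0 0.005' 45
python3 - <<'E'
from cell import env, viewer, status
from h import *
o=status.get_obs();go(o,o['tool_pos']-.045*np.array([.647,.762,0]),139.7)
E
```

```text
time_s: 10.47
tool_pos: [0.4832, -0.3035, 0.053]
tool_rot: [-179.9, -0.2, 139.7]
force: [-0.4, 0.5, -0.1]
grip_width: 0.042
grasp_force: 0.0
time_s: 11.13
tool_pos: [0.4856, -0.3038, 0.0557]
tool_rot: [179.9, 0.1, 139.7]
force: [1.1, 2.0, 5.7]
grip_width: 0.0127
grasp_force: 45.0
at [ 0.4856 -0.3038  0.0557] [1.7988e+02 8.0000e-02 1.3970e+02] shift [ 0.     -0.045  -0.0001] turn 0.0 rows 2.0 t 11.13 F [1.1 2.  5.7] w 0.0127
```

```bash
python3 steer.py '0 -0.004 0 0 0.005; 0 -0.010 0 0 0.005; 0 -0.017 0 0 0.005; 0 -0.024 0 0 0.005; 0 -0.031 0 0 0.005; 0 -0.038 0 0 0.005; 0 -0.043 0 0 0.005; 0 -0.045 0 0 0.005'
python3 steer.py '0 0 0 0 0.005; 0 0 0 0 0.005; 0 0 0 0 0.005'
python3 - <<'E'
from cell import env, viewer, status
from h import *
o=status.get_obs();go(o,o['tool_pos'])
ims=[]
for n,(x,y) in {'scene':(240,200),'side':(230,190)}.items():
    c=viewer.read_camera(n); cv2.imwrite(f'pics/{n}4.png',c['color']);ims.append(cv2.resize(c['color'][y:y+60,x:x+75],None,fx=5,fy=5,interpolation=cv2.INTER_CUBIC))
c=viewer.read_camera('wrist')['color'][150:270,330:530];cv2.imwrite('pics/w4.png',c)
ims=np.hstack(ims);w=cv2.resize(c,(500,300),interpolation=cv2.INTER_CUBIC);w=np.hstack([w,np.zeros((300,250,3),np.uint8)])
cv2.imwrite('pics/z4.png',np.vstack([ims,w]))
E
```

```text
time_s: 11.8
tool_pos: [0.458, -0.3367, 0.0557]
tool_rot: [179.7, 0.1, 139.7]
force: [5.9, 7.1, 4.3]
grip_width: 0.0127
grasp_force: 45.0
time_s: 12.05
tool_pos: [0.4585, -0.3362, 0.0557]
tool_rot: [179.7, 0.1, 139.8]
force: [5.5, 7.5, 5.6]
grip_width: 0.0128
grasp_force: 45.0
at [ 0.4585 -0.3362  0.0557] [1.7970e+02 1.0000e-01 1.3978e+02] shift [0. 0. 0.] turn 0 rows 0.0 t 12.05 F [5.5 7.5 5.6] w 0.0128
```

View pics/z4.png

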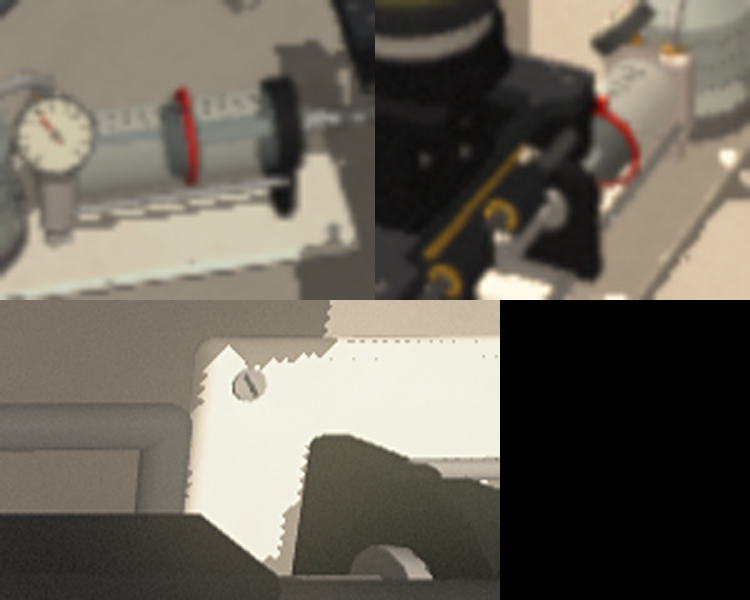

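The scene crop shows the dark seal at about columns 164–192, slightly left of the ring at about 188, so it needs a few mm more. I'll measure that with pixel profiles.

Run:
```python
import cv2
a=cv2.imread('pics/scene0.png');b=cv2.imread('pics/scene4.png')
for y in range(221,236,2):
    print(y,'0:',a[y,252:268,1],'4:',b[y,268:286,1], 'R-G',(b[y,268:286,2].astype(int)-b[y,268:286,1]))
```

```text
221 0: [166 151 156 122 106 117 117 116 118 124 125 127 128 126 130 130] 4: [147 151 149 136 102  84  74  68  46  53 106 153 149 137 156 149 134 157] R-G [ 2  3  4  2  0 -2 -1 10 57 82 29  5  3  2  4  4  2  3]
223 0: [175 167 148 143 158 123  73  70  84 104 116 137 133 122 139 135] 4: [138 155 160 142  89  85  85  82  73  48  87 135 156 156 159 155 146 140] R-G [  3   4   3   2  -1  -2  -2   4  46 108  50   5   3   2   2   2   1   1]
225 0: [172 177 176 170 153 138  96  70  78  93 124 142 142 141 142 141] 4: [155 145 147 135 111  93  91  90  81  51  62 105 127 129 130 130 130 131] R-G [ 1  1  1  0 -2 -3 -3 -1 27 97 97 10 -2 -2 -3 -3 -3 -3]
227 0: [159 175 177 175 170 156 113  82  81  88 104 113 114 115 115 114] 4: [135 134 134 129 111  92  91  91  85  59  55  95 128 132 132 132 131 130] R-G [ -2  -2  -2  -1  -3  -3  -3  -2  11  73 108  29   0  -2  -3  -2  -2  -2]
229 0: [177 176 174 169 169 148  89  81  82  85  99 116 118 118 118 117] 4: [150 149 148 146 131  94  87  89  87  75  48  80 122 139 141 141 141 140] R-G [  0   1   1   0   1  -2  -2  -4   2  46 109  51   4   1   2   1   2   2]
231 0: [177 177 174 161 127  87  80  80  79  81  93 115 116 116 120 124] 4: [142 142 141 141 129  97  82  82  81  70  40  71 114 134 136 135 134 133] R-G [  2   2   2   1   1  -1  -2  -3   2  42 109  62   6   2   1   1   2   2]
233 0: [165 151 116  86  77  74  73  73  73  74  86 111 121 121 121 120] 4: [135 134 133 132 125 102  76  72  69  62  42  66 105 122 123 122 120 119] R-G [ 2  3  3  2  2  1 -2 -1  2 26 74 53  6  3  3  2  3  2]
235 0: [ 86  83  85  93  95  70  65  65  63  65  77 101 111 111 110 109] 4: [123 121 120 119 118 112  98  84  70  47  38  71 105 109 107 107 110 111] R-G [ 3  3  3  2  2  3  2  4 12 39 66 40  8  5  5  6  6  6]
```

```bash
cat > seal.py <<'E'
from h import *
u=np.array([.6484,.7613,0]);P0=np.array([.643,-.119,.055])
def cyl(c,p,r):
    o,d=ray(c,p);w=o-P0;a=d-(d@u)*u;b=w-(w@u)*u
    A,B,C=a@a,2*a@b,b@b-r*r;D=B*B-4*A*C
    return np.nan if D<0 else (w+d*(-B-D**.5)/(2*A))@u*1000
def edge(v,lo,hi,y0): # first crossing, falling
    for i in range(len(v)-1):
        if (v[i]-y0)*(v[i+1]-y0)<=0: return i+(v[i]-y0)/(v[i]-v[i+1])
def run(S,a0,b):
    L=[];Rr=[];G=[]
    for y in range(223,234):
        v=b[y,266:276,1].astype(float);i=np.argmin(np.diff(v)[:8]); base=v[:4].mean();dk=v[8:10].min() if 0 else np.median(v[6:9])
        x=266+edge(v,0,0,(base+dk)/2);L.append(cyl(S,(x,y),.0185))
        rg=(b[y,274:284,2].astype(float)-b[y,274:284,1]).clip(8)-8;G.append(cyl(S,((rg*np.arange(274,284)).sum()/rg.sum(),y),.0245))
        w=a0[y,259:267,1].astype(float);Rr.append(cyl(S,(259+edge(w,0,0,(w[:2].mean()+w[-2:].mean())/2),y),.0185))
    return [np.round(np.array(k),1) for k in (L,Rr,G)]
E
python3 - <<'E'
from cell import env, viewer, status
from seal import *
S=viewer.read_camera('scene')
L,Rr,G=run(S,cv2.imread('pics/scene0.png'),cv2.imread('pics/scene4.png'))
print(L,Rr,G,sep='\n');print('far edge now',np.median(L),'near edge start',np.median(Rr),'ring',np.median(G))
E
```

```text
[-107.3 -107.1 -106.3 -106.4 -106.5 -106.8 -106.9 -106.7 -106.5 -106.4
 -106.3]
[-81.9 -81.1 -82.  -81.3 -81.6 -81.8 -81.9 -82.  -81.8 -81.6 -81.9]
[-119.9 -119.9 -119.9 -119.9 -120.1 -120.3 -120.2 -120.2 -120.  -120.
 -120.1]
far edge now -106.5 near edge start -81.8 ring -120.0
```

```bash
python3 steer.py '0 -0.001 0 0 0.005; 0 -0.0025 0 0 0.005; 0 -0.0035 0 0 0.005; 0 -0.0035 0 0 0.005; 0 -0.0035 0 0 0.005'
python3 - <<'E'
from cell import env, viewer, status
from seal import *
S=viewer.read_camera('scene');b=S['color'];cv2.imwrite('pics/scene5.png',b);o=status.get_obs();print(o['tool_pos'],o['force'],o['grip_width'])
b4=cv2.imread('pics/scene4.png')
for y in range(215,241,2): print(y,b[y,268:286,1],(b[y,274:283,2].astype(int)-b[y,274:283,1]))
for x in (278,279.5,280): print(x,cyl(S,(x,229),.0185),cyl(S,(x,229),.0245))
L,Rr,G=run(S,cv2.imread('pics/scene0.png'),b);print(np.median(L),np.median(G))
E
```

```text
time_s: 12.67
tool_pos: [0.4565, -0.3386, 0.0557]
tool_rot: [179.7, 0.1, 139.8]
force: [7.4, 6.6, 4.2]
grip_width: 0.0124
grasp_force: 45.0
[ 0.45647314 -0.33859296  0.05570827] [6.6612321  6.83406834 4.65496257] 0.012503692027116523
215 [140 140 140 140 140 140 140 140 139 139 139 139 140 140 139 139 139 139] [10  9 10  9  9  9  8  9  9]
217 [139 138 139 140 140 139 135 119  97 116 137 140 140 139 139 139 139 139] [12 26 52 35 12  9 10  9  9]
219 [140 140 140 141 140 128  96  47  30  65 113 138 144 142 148 142 133 149] [17 45 91 87 17  4  3  4  5]
221 [146 150 150 149 146 121  79  69  47  38  68 109 140 136 156 149 134 158] [ 0 10 57 91 34  3  2  3  4]
223 [137 155 160 149 123 114  88  82  73  45  68 100 130 153 158 155 145 140] [ -2   4  45 110  58   5   1   3   2]
225 [155 145 146 143 136 110  91  89  81  50  57  88 104 125 129 129 130 131] [ -3   0  28  98 100  13  -3  -2  -2]
227 [135 134 134 135 132 119  94  90  83  59  51  77  98 117 130 131 131 130] [ -3  -2  13  72 111  36   0  -3  -2]
229 [149 149 148 147 145 133  95  88  86  74  46  67  95 120 139 141 141 140] [ -2  -4   3  46 110  57   5   1   1]
231 [142 142 141 141 139 131 104  83  80  70  38  55  83 108 133 134 134 132] [  1  -2   2  42 110  72   8   0   1]
233 [135 134 133 133 132 129 116  82  70  62  38  49  74  98 120 122 120 119] [ 2 -1  1 26 77 63  7  2  3]
235 [122 121 119 119 118 116 111  94  71  47  37  69 103 107 108 107 110 111] [ 3  4 12 39 67 41  7  5  5]
237 [106 106 109 109 109 109 112 114 109  97  97 110 116 125 133 134 140 144] [ 6  7  9 15 15  6  5  5  5]
239 [126 127 139 144 146 149 147 142 134 136 143 142 152 157 163 160 180 183] [4 4 4 5 5 4 5 6 7]
278 -121.03637413886484 -120.17386972116788
279.5 -124.75504254457778 -123.8619872348133
280 -125.9962421433401 -125.09276181935275
-107.5 -120.1
```

The seal's near edge is now at about -127.7, which puts its centre at about -120.4. The ring is at -120.1, so they line up. I'll check the hold is steady, then hand in.

```bash
python3 steer.py '0 0 0 0 0.005; 0 0 0 0 0.005; 0 0 0 0 0.005; 0 0 0 0 0.005; 0 0 0 0 0.005; 0 0 0 0 0.005; 0 0 0 0 0.005; 0 0 0 0 0.005'
python3 - <<'E'
from cell import env, viewer, status
from seal import *
b=viewer.read_camera('scene')['color'];a=cv2.imread('pics/scene5.png')
print(b[229,268:286,1],np.abs(b[195:235,215:240].astype(int)-a[195:235,215:240]).max())
cv2.imwrite('pics/scene6.png',b)
print(env.sign_off())
E
```

```text
time_s: 13.38
tool_pos: [0.4565, -0.3386, 0.0557]
tool_rot: [179.7, 0.1, 139.8]
force: [6.4, 7.3, 5.1]
grip_width: 0.0127
grasp_force: 45.0
[149 149 148 147 145 132  95  87  87  74  47  67  95 121 139 141 141 140] 2
the job is handed in; nothing more can be done
None
```

The job is handed in at about 13.4 s: the stopper sits upright and fully home in the jar's neck, and the gripper still holds the pump drawn about 45 mm, with the black seal within about 1 mm of the red ring by my image measurement.

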